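Fit the drive gear on the pump's splined shaft

ROBOT

A 7-joint arm with a two-finger parallel gripper is mounted at the origin on a cart in front of the work surface, level with it; the furniture and walls round the work are solid. World frame = base frame: x ahead of the robot, y to its left, z up, the work surface at z = 0. Lengths are in mm, angles in rad, forces in N, time in s.
With the tool pointing down it reaches from about 425 to 925 mm from the base axis. Payload 6.8 kg.
Tool frame: the origin (TCP) lies between the finger pads; the fingertips stand 17 mm ahead of it and the grasp point (between the pads) lies 2 mm behind it; z points along the fingers, y is the line along which they close (so a half turn about z gives the same grasp; the last joint's range is limited). The gripper opens to 85 mm and grips with 20 to 120 N. Pads are 22 mm wide; open, the fingers measure 114 mm over their backs; the gripper's body (76 mm by 85 mm) begins 54 mm behind the grasp point. The pads swing forward as they close: fully open they stand 13 mm farther back than shut.
Start: joints at [1.058, 0.477, 0.022, 1.555, -0.011, 1.109, -0.083], TCP at [265.849, -620.461, 223.208] pointing down, gripper open.
Joint ranges: [-2.96, 2.96], [-0.34, 2.1], [-1.41, 1.46], [0.24, 2.44], [-1.37, 4.51], [0.17, 1.92], [-2.96, 2.96]. Speed limits (rad/s): [2.39, 2.39, 3.14, 3.14, 3.14, 3.14, 3.14].

INTERFACE

Orientations are given as a 3x3 rotation matrix whose columns are the frame's x, y, z axes.
In Python, from rig import observe, imaging, finish_job gives the robot as it stands.
- The arm moves only by the tool apply_moves, never from a script. Its argument "commands" is one flat list of numbers, 7 for each row, row after row: the shift along the tool's x, y, z in mm, then the turn, a rotation vector about the tool's x, y, z in rad, then the closure in counts, from 0 (fully open) to 255 (shut). A call has 1 to 20 rows; each row is the pose to reach, as a shift and turn from the pose commanded when the call began, along the tool's axes at that moment; what a row does not reach only later rows make up. A row lasts 1/8 s, in which the tool goes at most 62.5 mm and 10.7 degrees, less where a joint would pass 70% of its speed; a pose out of reach is approached as far as the arm can. A call with a gripper value outside its range is refused whole. The fingers move at their own pace and stop on an object; "newtons" is the grip in N (left out, the last holds). Time passes only in rows, so rows that repeat a pose let the fingers close. It gives the time, the measured TCP pose, the force, the opening and the grip force at its end, in the units of the state.
- observe(): the state, without advancing time (a new reading comes with each control period).
- imaging.capture(name): name is "scene" or "top" or "wrist"; returns the picture (384x512x3 uint8, red, green, blue); there is no depth.
- imaging.camera_model(name): a dict with "camera_matrix" (3x3 intrinsics, pixels), "position" and "attitude" of the camera in the world. Camera axes: x right, y up, looking along -z (the intrinsics and any distortion apply to the point x, -y, -z); pixel columns grow to the right and rows downward; lengths in mm; the calibration is good to about 2 mm. A picture is of the moment at which its call begins: read the wrist's pose just before it. camera_model takes no time and is no camera call; for the wrist camera it gives the pose at the moment of the call.
- finish_job(): hands the job in; it is judged then, once.
The state is a dict: "t": time; "qpos": joint angles; "qd": joint speeds; "joint_torque": joint torques, N m; "tool_pos": TCP position; "orientation": TCP orientation; "force": force on the tool from outside, world axes, zero at the start; "wrist_torque": the same for the moment, N m; "finger_gap": opening from 0.0 (shut) to 1.0 (fully open); "finger_force": force on a finger pad.
Only numpy, scipy, OpenCV 4.12 (cv2) and the standard library are available. Lean on these libraries where they do the work, as an engineer would, in place of code of your own. Each camera call takes 0.05 s, during which the arm holds its last target. There are 200 camera calls.

TASK

Lift the yellow dust cover off the hydraulic pump by its black knob and set it down gently on the bench beside the pump, knob up. Then pick up the steel drive gear by its round boss, lower it boss up over the pump's upright splined shaft, turning it until the splines mesh, and slide it all the way home, pushing the brass spring collar under it down to its stop. Finish still gripping the gear and pressing it down (the spring lifts it again if you let go), so that a workmate can tighten its set screws; drop nothing, and do not disturb the other parts on the bench.

Things in the scene. Friction and masses are not known exactly. Their poses are not given: they have to be found in the camera images.
- pump: hydraulic pump standing shaft up, fixed to the bench on a dark steel plate 150 x 150 x 10 mm. Origin: on the shaft's axis, level with the bench top; z up. Heights above the bench: pump body to 58 mm, then a round open aluminium housing 116 mm in diameter with a shoulder at 84 mm where the cover rests and a thin spigot (103 mm outside, 90 mm inside) up to 90 mm. The shaft stands in its middle.
- key_top (a point): centre of the upper ends of the shaft's six keys, 98 mm above the bench; z up, x along one key. Core 25 mm in diameter; keys 7 mm wide, every 60 degrees, out to 35 mm diameter. Above the keys the plain core goes on 7 mm as a chamfered pilot nose (top at 105 mm). The shaft turns stiffly, with a drag of about 0.15 N m; its starting angle varies.
- thrust_collar (a joint): brass ring round the shaft, 60 mm outside, that slides straight down on a spring: 0 = free, top at 82 mm above the bench; 0.008 (m) = down on its stop, top at 74 mm. It takes about 7 N to start it and 13.5 N to hold it fully down, the gear's own weight (4 to 6 N) included; the gear alone does not push it down.
- cover: loose yellow dust cover, an inverted pan 115 mm in diameter, 31 mm tall, about 0.18 kg. Origin: centre of its lower rim; z up towards the knob. At the start its rim rests on the pump's shoulder, 84 mm above the bench, over the shaft. Inside it is 106 mm wide and 28 mm high: lift it at least 25 mm before moving it sideways. The bench to the left and front-left of the pump is free.
- knob (a point): middle of the cover's round black knob, 43.5 mm above the cover's origin on its axis; the knob is 24 mm in diameter and 25 mm tall (31 to 56 mm above the rim).
- gear: loose steel spur gear standing on the bench, boss up, about 0.5 kg. Origin: centre of its underside; z up. 24 teeth, 80 mm outside, 18 mm thick. Through bore with six straight slots 9.2 mm wide, every 60 degrees, one along the gear's x; 27.4 mm across between slots, 37.6 mm in them. Meshes when its x agrees with key_top's x, modulo 60 degrees, within about 4 degrees.
- boss (a point): grip point in the gear's boss: on its axis, 38 mm above the underside. The boss is round, 48 mm in diameter, from 18 to 50 mm above the underside, with two dark set screws in its side. Gear underside at 98 mm above the bench: standing on the keys, not meshed; at 82 mm: on the free collar; at 74 mm: home.
- ferrule_2: grey steel crimp ferrule lying on its side, 30 mm diameter, 42 mm long; a bystander
- elbow_0: grey steel elbow fitting lying flat, 65 x 67 x 24 mm; a bystander
- hex_nipple_1: brass hex nipple lying on its side, 31 x 59 x 27 mm; a bystander
- die_piece_0: dark crimping die segment, 44 x 23 x 42 mm; a bystander
- hex_key: dark L-shaped hex key lying flat to the left of the pump, 6 mm thick, arms 110 and 35 mm; a bystander

How it is judged (in metres and radians):
On the way:
1. the dust cover is set down on the bench beside the pump, knob up, and let go (horizontal distance between cover and pump above 0.12 m and height (world z) of cover between -0.004 and 0.006 m and angle between cover's own z axis and vertical below 0.1 rad and contact force between the fingers and cover below 0.1 N and linear speed of cover below 0.02 m/s), for 0.2 s.
At the end, for the whole second after the job is handed in: Cover upright on the bench (0.1 rad), let go, at rest, over 120 mm from the shaft axis. Gear at rest on the shaft, within 3 mm and 0.05 rad of its axis, underside over 21.5 mm below the key tops, collar down at least 6.2 mm; fingers still hold it (over 2 N) and it presses on the pump with over 6 N (all of step 1 and horizontal distance between gear and key_top below 0.003 m and angle between the z axis of gear and the z axis of key_top, either way round below 0.05 rad and z of gear in the frame of key_top below -0.0215 m and angle between gear's own z axis and vertical below 0.1 rad and value of joint thrust_collar above 0.0062 m and contact force between gear and pump above 6 N and contact force between the fingers and gear above 2 N and linear speed of gear below 0.01 m/s); the arm keeps its last pose, push and grip.
It fails at once if the cover is dropped (it moves faster than 0.5 m/s with nothing holding it) (contact force between each of the arm, the fingers and cover below 0.05 N and linear speed of cover above 0.5 m/s).
It fails at once if the gear is dropped (it moves faster than 0.5 m/s with nothing holding it) (contact force between each of the arm, the fingers and gear below 0.05 N and linear speed of gear above 0.5 m/s).
It fails at once if another part on the bench is moved by more than 20 mm (distance of any of ferrule_2, elbow_0, hex_nipple_1, die_piece_0, hex_key from where it was at the start of the episode above 0.02 m).
It also fails if it takes over 64 s, if anything falls off the work surface, if the arm or the gripper's body presses on something with over 40 N, if the wrist force passes 120 N, or if a joint passes its speed limit or range.

## Working session

There is one attempt and no reset: what is moved stays moved. The work goes in short steps, Python scripts to look and compute and a tool call to move; the robot and the scene stay as the last step left them, time stands still between calls to the robot, and variables do not carry over. Pictures are saved under pics/ and viewed, at most 10 in all, crops included, and the job is handed in when it is done.

Besides the shell and the picture viewer there is one more tool, called as name(argument=value, ...) on one line, values as JSON. apply_moves: Moves the arm, as the interface text tells. Its arguments: {"type":"object","properties":{"commands":{"type":"array","items":{"type":"number"}},"newtons":{"type":"number"}},"required":["commands"]}

```bash
ls; mkdir -p pics; python3 - <<'E'
from rig import observe, imaging
import cv2,numpy as np
s=observe()
print(s)
for n in("scene","top"):
    im=imaging.capture(n); cv2.imwrite(f"pics/{n}0.png",im[:,:,::-1])
    print(n,imaging.camera_model(n))
print(imaging.camera_model("wrist"))
E
```

```text
pics
{'t': 0.0, 'qpos': array([ 1.05789733,  0.47779738,  0.02231297,  1.55641581, -0.01147865,
        1.10931196, -0.08310858]), 'qd': array([ 1.05367126e-03,  5.48395892e-04,  7.66275655e-04,  3.82744906e-06,
        2.01376743e-04, -2.44002490e-04, -1.55424468e-03]), 'joint_torque': array([-1.46627863e-03, -5.96459520e+01,  1.60769574e+00, -2.81194246e+01,
        1.25246824e-02,  9.36605124e-03, -8.05015105e-06]), 'tool_pos': array([ 265.60077162, -619.90465948,  222.24209708]), 'orientation': array([[ 9.19163130e-01,  3.93876170e-01, -8.37847069e-04],
       [ 3.93877036e-01, -9.19161752e-01,  1.59828470e-03],
       [-1.40590722e-04, -1.79909309e-03, -9.99998372e-01]]), 'force': array([-0.0876661 ,  0.3118525 , -0.01575647]), 'wrist_torque': array([0.0306637 , 0.03270462, 0.00278372]), 'finger_force': 0.0, 'finger_gap': 1.0020984888378641}
scene {'camera_matrix': array([[459.0425197 ,   0.        , 250.56891613],
       [  0.        , 459.0425197 , 190.60251778],
       [  0.        ,   0.        ,   1.        ]]), 'position': array([  55.27654246, -641.48468768, 1008.25803592
[... 259 characters left out ...]
3.92488113, 195.22689948],
       [  0.        ,   0.        ,   1.        ]]), 'position': array([ 536.49796633,  -64.32182417, 1104.72430363]), 'attitude': array([[-0.00279001,  0.99780068, -0.06622705],
       [-0.99985322, -0.00390303, -0.01668268],
       [-0.01690447,  0.06617079,  0.99766511]])}
{'camera_matrix': array([[329.48885918,   0.        , 260.28736133],
       [  0.        , 329.48885918, 185.42771586],
       [  0.        ,   0.        ,   1.        ]]), 'position': array([ 325.59613912, -594.76553351,  372.480216  ]), 'attitude': array([[ 0.39362225,  0.88823921,  0.23683882],
       [-0.91927032,  0.38086519,  0.0994172 ],
       [-0.00189741, -0.25685171,  0.96644896]])}
```

View pics/top0.png

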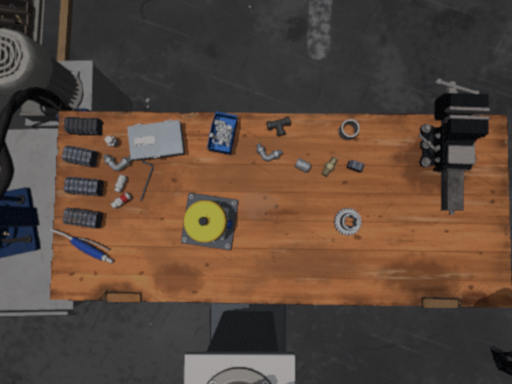

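View pics/scene0.png

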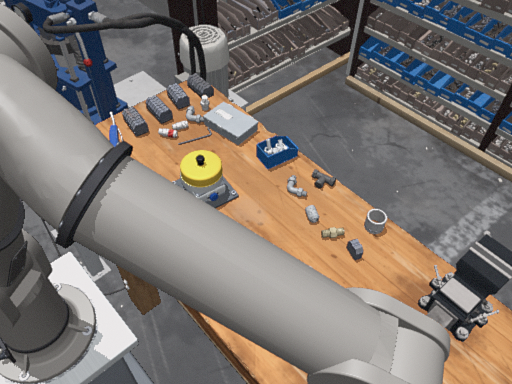

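The top view shows the yellow cover at about (205,221) and the gear at (347,221). The hex key is at (147,180), and the bench left and front-left of the pump is clear. In the scene view the cover and knob are at (200,160). The gear is hidden there behind the arm.

```bash
cat > h.py <<'E'
from rig import observe, imaging
import cv2, numpy as np
from scipy.spatial.transform import Rotation as R
def ray(cm,uv):
    K=cm["camera_matrix"]; d=np.linalg.solve(K,[uv[0],uv[1],1.]); d=cm["attitude"]@np.array([d[0],-d[1],-d[2]])
    return np.array(cm["position"]),d
def onplane(cm,uv,z):
    p,d=ray(cm,uv); return p+d*(z-p[2])/d[2]
def proj(cm,P):
    c=cm["attitude"].T@(np.array(P)-cm["position"]); q=cm["camera_matrix"]@np.array([c[0],-c[1],-c[2]]); return q[:2]/q[2]
def yellow(im): 
    h=cv2.cvtColor(im,cv2.COLOR_RGB2HSV); return cv2.inRange(h,(24,120,80),(36,255,255))
def big(m):
    n,l,st,c=cv2.connectedComponentsWithStats(m); i=1+np.argmax(st[1:,4]); return l==i,st[i],c[i]
def rel(target,yaw,s=None):
    """target TCP world mm, yaw of tool x axis (tool z straight down) -> tool-frame shift & rotvec"""
    s=s or observe(); O=s["orientation"]
    c,n=np.cos(yaw),np.sin(yaw); T=np.array([[c,n,0],[n,-c,0],[0,0,-1]])
    return np.r_[O.T@(np.array(target)-s["tool_pos"]),R.from_matrix(O.T@T).as_rotvec()].round(3)
E
python3 - <<'E'
from h import *
im=cv2.imread("pics/top0.png")[:,:,::-1].copy(); cm=imaging.camera_model("top")
m,st,c=big(yellow(im)); print("yellow",st,c)
cnt=max(cv2.findContours(m.astype(np.uint8),0,2)[0],key=cv2.contourArea)
(e,r)=cv2.minEnclosingCircle(cnt); print(e,r,onplane(cm,e,105))
g=im.max(2); sub=g[st[1]:st[1]+st[3],st[0]:st[0]+st[2]]
k=cv2.inRange(sub,0,60); full=np.zeros_like(g); full[st[1]+8:st[1]+st[3]-8,st[0]+8:st[0]+st[2]-8]=k[8:-8,8:-8]
kt,_,kc=big(full); print("knob px",kc,kt.sum(),onplane(cm,kc,135))
cs=imaging.camera_model("scene")
sc=cv2.imread("pics/scene0.png")[:,:,::-1].copy(); m,st,c=big(yellow(sc)); print("scene yellow",st,c)
# gear: bright grey low saturation in window
hsv=cv2.cvtColor(im,cv2.COLOR_RGB2HSV); w=np.zeros_like(g); w[200:242,325:370]=cv2.inRange(hsv,(0,0,90),(180,70,255))[200:242,325:370]
mm,st,c=big(w); cnt=max(cv2.findContours(mm.astype(np.uint8),0,2)[0],key=cv2.contourArea); e,r=cv2.minEnclosingCircle(cnt)
print("gear",st,c,e,r,onplane(cm,e,18))
cv2.imwrite("pics/topc.png",cv2.resize(im[195:250,170:375,::-1],None,fx=3.9,fy=3.9,interpolation=2))
E
```

```text
yellow [ 184  201   41   41 1242] [203.64009662 220.89774557]
(203.55596923828125, 220.70021057128906) 20.608985900878906 [535.12976363  88.3711936  105.        ]
knob px [203.04878049 220.73170732] 41 [535.09295393  85.10734678 135.        ]
scene yellow [180 150  41  30 895] [200.26927374 165.15642458]
gear [334 208  28  27 431] [347.16473318 221.15777262] (347.53448486328125, 221.3275909423828) 13.665303230285645 [ 532.0529864  -315.10271507   18.        ]
```

```bash
python3 -c "
from h import *
print(rel([532,-315,200],1.04)); print(rel([535,86,260],1.73))"
```

```text
[ 3.64986e+02 -1.75370e+02  2.25780e+01 -2.00000e-03 -0.00000e+00
 -6.35000e-01]
[ 5.25657e+02 -5.42879e+02 -3.68540e+01 -1.00000e-03 -1.00000e-03
 -1.32500e+00]
```

apply_moves(commands=[122,-58,7,0,0,-0.16,0,243,-117,15,0,0,-0.32,0,365,-175,22,0,0,-0.635,0,365,-175,22,0,0,-0.635,0,365,-175,22,0,0,-0.635,0,365,-175,22,0,0,-0.635,0,365,-175,22,0,0,-0.635,0,365,-175,22,0,0,-0.635,0,365,-175,22,0,0,-0.635,0,365,-175,22,0,0,-0.635,0])

```text
t: 1.35
tool_pos: [531.2, -317.7, 201.1]
orientation: [[0.509, 0.861, -0.001], [0.861, -0.509, -0.001], [-0.001, -0.0, -1.0]]
force: [-0.7, -0.9, 0.2]
finger_gap: 1.001
finger_force: 0.0
```

```bash
python3 - <<'E'
from h import *
s=observe(); cm=imaging.camera_model("wrist"); im=imaging.capture("wrist")
print(s["t"],s["tool_pos"],s["qpos"],s["orientation"][:,0])
np.savez("gear.npz",im=im,**cm)
cv2.imwrite("pics/gear.png",cv2.resize(im[:,:,::-1],None,fx=1.5,fy=1.5))
print(proj(cm,[532,-315,50]))
print(rel([535,86,260],1.73))
E
```

```text
1.35 [ 531.16738458 -317.66709517  201.10833428] [ 0.61035522  0.41766381 -0.22808701  1.70595548  0.10818438  1.03058218
 -0.18849062] [ 0.50892651  0.86080947 -0.00092544]
[259.35143827 166.78902798]
[ 3.49193e+02 -2.02126e+02 -5.90280e+01 -0.00000e+00  1.00000e-03
 -6.93000e-01]
```

View pics/gear.png

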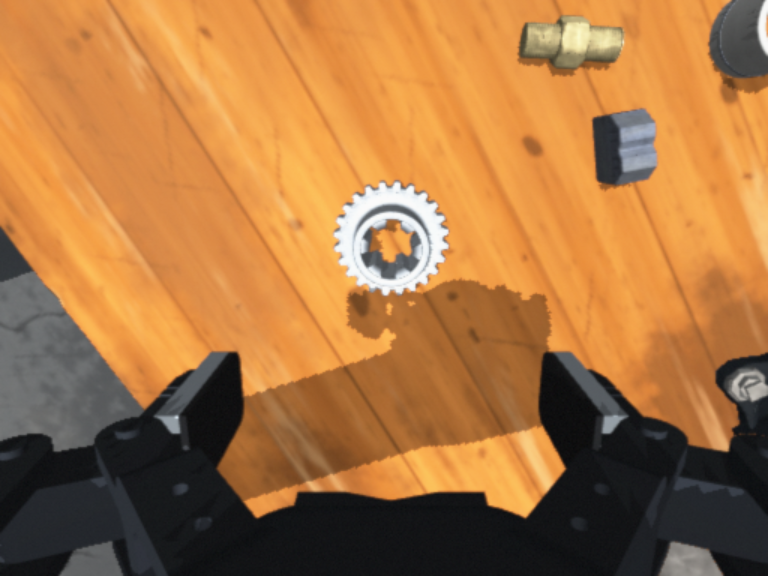

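The gear sits at about (391,240) in the enlarged view, boss up, with its slots visible in the bore. The die piece and brass nipple are well clear to the upper right. Next is the pump.

apply_moves(commands=[50,-29,-59,0,0,-0.1,0,100,-58,-59,0,0,-0.2,0,150,-87,-59,0,0,-0.3,0,200,-116,-59,0,0,-0.4,0,250,-145,-59,0,0,-0.5,0,300,-174,-59,0,0,-0.6,0,349,-202,-59,0,0,-0.693,0,349,-202,-59,0,0,-0.693,0,349,-202,-59,0,0,-0.693,0,349,-202,-59,0,0,-0.693,0])

```text
t: 2.65
tool_pos: [535.2, 85.1, 260.1]
orientation: [[-0.158, 0.988, -0.0], [0.988, 0.158, -0.001], [-0.001, -0.0, -1.0]]
force: [0.4, 0.4, -0.7]
finger_gap: 1.0
finger_force: 0.0
```

```bash
python3 - <<'E'
from h import *
s=observe(); cm=imaging.camera_model("wrist"); im=imaging.capture("wrist")
print(s["t"],s["tool_pos"],s["orientation"][:,0])
cv2.imwrite("pics/pump.png",cv2.resize(im[:,:,::-1],None,fx=1.5,fy=1.5))
m,st,c=big(yellow(im)); print("yellow",st,c)
h=cv2.morphologyEx(m.astype(np.uint8),cv2.MORPH_CLOSE,np.ones((3,3)))
cs,hi=cv2.findContours(h,cv2.RETR_CCOMP,2)
o=max(cs,key=cv2.contourArea); e=cv2.fitEllipse(cv2.convexHull(o)); print("outer",e)
for z in (84,100,115): print(z,onplane(cm,e[0],z))
for c_,q in zip(cs,hi[0]):
    if q[3]>=0 and cv2.contourArea(c_)>50:
        x=cv2.fitEllipse(c_); print("hole",x,onplane(cm,x[0],127))
print(proj(cm,[535,86,140]))
E
```

```text
2.65 [535.21783831  85.08263437 260.05740639] [-1.57543107e-01  9.87511729e-01 -8.69086266e-04]
yellow [  200   105   120   119 10619] [259.80920991 164.18080799]
outer ((259.83990478515625, 164.6585693359375), (118.61583709716797, 119.79790496826172), 88.20209503173828)
84 [535.12654967  84.57150064  84.        ]
100 [534.63139734  87.74593846 100.        ]
115 [534.16719204  90.72197391 115.        ]
hole ((259.7505798339844, 173.29627990722656), (27.11530303955078, 28.296133041381836), 174.4950408935547) [534.93389329  85.44084252 127.        ]
[259.9192601 176.1038733]
```

View pics/pump.png

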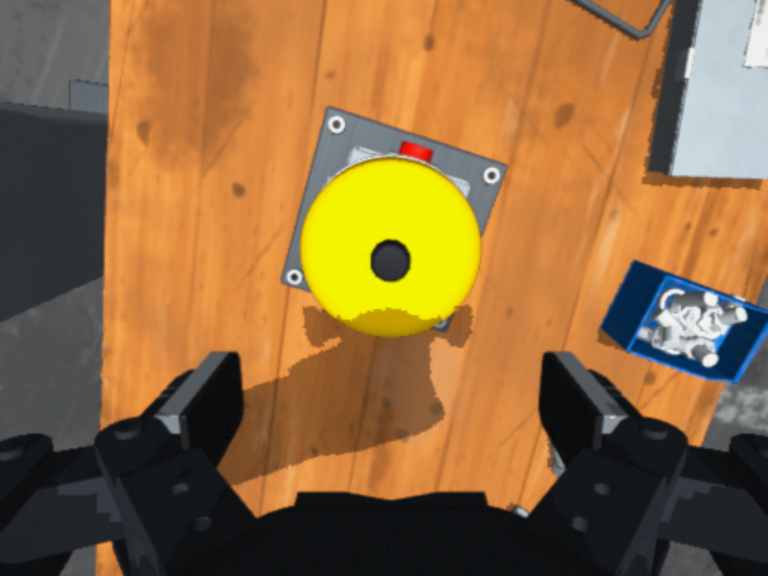

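The wrist view shows the cover with its knob at about (390,260) enlarged. The knob's axis works out to about (535,86.5). Descend and grip.

apply_moves(commands=[1.4,0,40,0,0,0,0,1.4,0,80,0,0,0,60,1.4,0,110,0,0,0,60,1.4,0,124,0,0,0,60,1.4,0,124,0,0,0,255,1.4,0,124,0,0,0,255,1.4,0,124,0,0,0,255,1.4,0,124,0,0,0,255,1.4,0,124,0,0,0,255,1.4,0,124,0,0,0,255], newtons=40)

```text
t: 3.95
tool_pos: [534.8, 88.8, 136.3]
orientation: [[-0.161, 0.987, 0.0], [0.987, 0.161, 0.0], [-0.0, 0.0, -1.0]]
force: [0.4, 0.4, -0.3]
finger_gap: -0.0
finger_force: 0.0
```

```bash
python3 - <<'E'
from h import *
s=observe(); print(s["tool_pos"],s["finger_gap"],s["finger_force"],s["force"])
w=imaging.capture("wrist"); a=imaging.capture("scene")
a=cv2.resize(a[110:250,130:310],(514,400)); 
cv2.imwrite("pics/chk.png",np.hstack([cv2.resize(w,(0,0),fx=.55,fy=.55)[:200],a[:200,:]])[:,:,::-1] if 0 else cv2.vconcat([cv2.resize(w,(514,386))[:200+0],a])[:,:,::-1])
E
```

```text
[534.82466494  88.79039233 136.32319267] -0.0003544024006629155 0.0 [ 0.36511638  0.35235558 -0.25723158]
```

View pics/chk.png

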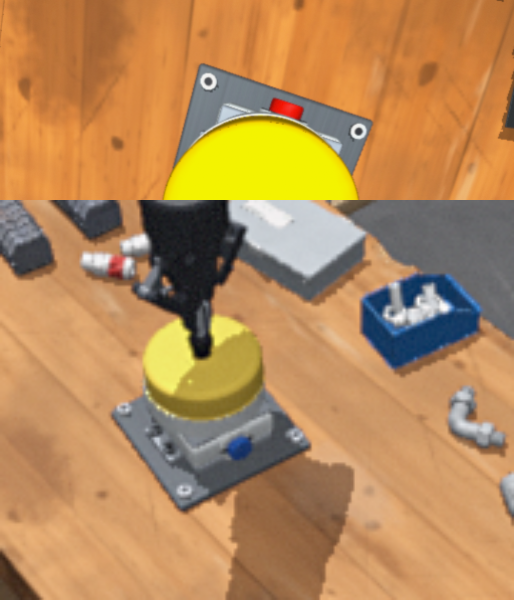

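apply_moves(commands=[0,0,-4,0,0,0,255,0,0,-8,0,0,0,255,0,0,-8,0,0,0,255,0,0,-8,0,0,0,255])

```text
t: 4.55
tool_pos: [534.8, 88.7, 144.2]
orientation: [[-0.161, 0.987, 0.0], [0.987, 0.161, -0.0], [-0.0, 0.0, -1.0]]
force: [-0.7, -0.2, 0.2]
finger_gap: 0.0
finger_force: 0.0
```

```bash
python3 - <<'E'
from h import *
s=observe(); print(s["tool_pos"],s["finger_gap"],s["finger_force"],s["force"])
w=imaging.capture("wrist"); a=imaging.capture("scene")
for im in (w,a):
  m,st,c=big(yellow(im)); print(st,c)
cv2.imwrite("pics/chk2.png",cv2.vconcat([cv2.resize(w[90:290,140:380],(600,500)),])[:,:,::-1])
E
```

```text
[534.77722525  88.70224594 144.24731479] 6.0241146960211905e-05 0.0 [-0.68650758 -0.22189763  0.22006117]
[  165   114   189   162 20769] [259.19755405 191.2871106 ]
[180 150  41  32 800] [199.64 165.59]
```

View pics/chk2.png

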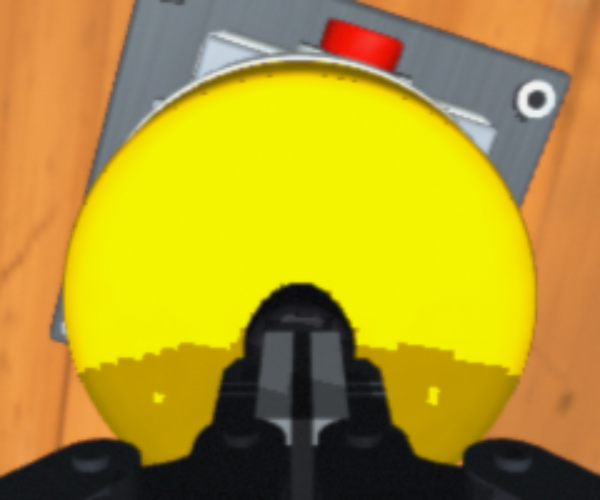

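```bash
python3 - <<'E'
from h import *
s=observe(); cm=imaging.camera_model("wrist"); O=s["orientation"]
for n,p in dict(tcp=[0,0,0],tip=[0,0,17],tipfront=[11,0,17],back=[11,0,-10]).items(): print(n,proj(cm,s["tool_pos"]+O@np.array(p)))
for z in (115,140): print("knob",z,proj(cm,[535,86.5,z]), proj(cm,[535,98.5,z]),proj(cm,[535,74.5,z]))
for z in (115,140): print(onplane(cm,(260,204),z))
E
```

```text
tcp [259.96041552 234.3123273 ]
tip [259.9564017  221.71841752]
tipfront [259.94552547 202.33552596]
back [259.95053317 220.62424701]
knob 115 [259.91240392 217.76489606] [263.30238716 198.1743837 ] [256.62913883 236.73869056]
knob 140 [259.90188368 235.2057396 ] [263.79316006 213.04252622] [256.15057616 256.57174418]
[533.70548497  94.76105192 115.        ]
[532.3873501  102.84519518 140.        ]
```

apply_moves(commands=[0,0,-30,0,0,0,255,0,0,-56,0,0,0,255,0,0,-56,0,0,0,255,0,0,-56,0,0,0,255])

```text
t: 5.15
tool_pos: [534.3, 88.5, 199.5]
orientation: [[-0.161, 0.987, -0.001], [0.987, 0.161, -0.0], [-0.0, -0.001, -1.0]]
force: [0.6, -0.3, -0.3]
finger_gap: 0.003
finger_force: 0.0
```

```bash
python3 - <<'E'
from h import *
s=observe(); cm=imaging.camera_model("wrist"); w=imaging.capture("wrist"); a=imaging.capture("scene"); cs=imaging.camera_model("scene"); ct=imaging.camera_model("top")
print(s["tool_pos"],s["force"],s["finger_gap"])
O=s["orientation"]
wc=w.copy(); ac=a.copy()
f=lambda p: tuple(int(round(v*8)) for v in p)
tip=s["tool_pos"]+O@[0,0,17]
for im,c in((wc,cm),(ac,cs)):
    cv2.circle(im,f(proj(c,tip)),8,(255,0,0),-1,shift=3); cv2.circle(im,f(proj(c,s["tool_pos"])),8,(0,255,0),-1,shift=3)
    for z in(115,140): cv2.circle(im,f(proj(c,[535,86.5,z])),8,(255,0,255),-1,shift=3)
cv2.imwrite("pics/v7.png",np.hstack([cv2.resize(wc[100:300,160:360],(400,400),interpolation=0),cv2.resize(ac[110:210,150:250],(400,400),interpolation=0)])[:,:,::-1])
# triangulate knob
sc=cv2.imread("pics/scene0.png")[:,:,::-1]; m=np.zeros((384,512),np.uint8); m[148:172,190:212]=(sc.max(2)<60)[148:172,190:212]
k,_,kc=big(m); print("scene knob",kc,k.sum())
p1,d1=ray(cs,kc);p2,d2=ray(ct,(203.05,220.73)); d1/=np.linalg.norm(d1);d2/=np.linalg.norm(d2)
t=np.linalg.lstsq(np.c_[d1,-d2],p2-p1,rcond=None)[0]; print(p1+t[0]*d1,p2+t[1]*d2)
E
```

```text
[534.29526345  88.51135952 199.50001758] [ 0.63697126 -0.26946577 -0.28570249] 0.002543041993780719
scene knob [200.04081633 159.95918367] 49
[535.21379673  86.60517748 124.5487182 ] [535.08229229  86.7120871  124.56538197]
```

View pics/v7.png

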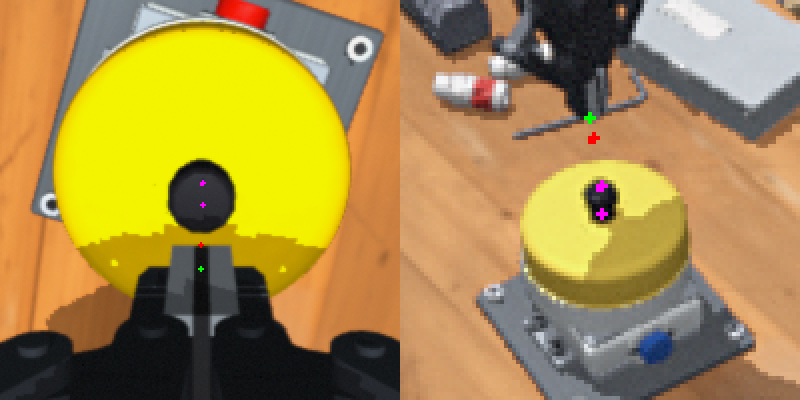

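The markers on the knob agree with both views, with the knob at (535,86.5). In the scene view, though, the shut fingertips end at about the TCP mark rather than 17 mm beyond it, so they closed above the knob. I'll go lower and check the force as I go.

apply_moves(commands=[-2,0,0,0,0,0,100,-2,0,0,0,0,0,100,-2,0,30,0,0,0,100,-2,0,60,0,0,0,100,-2,0,70,0,0,0,100,-2,0,75,0,0,0,100,-2,0,75,0,0,0,100,-2,0,75,0,0,0,255,-2,0,75,0,0,0,255,-2,0,75,0,0,0,255,-2,0,75,0,0,0,255,-2,0,75,0,0,0,255,-2,0,75,0,0,0,255], newtons=40)

```text
t: 6.88
tool_pos: [535.6, 86.9, 126.2]
orientation: [[-0.161, 0.987, 0.001], [0.987, 0.161, -0.0], [-0.0, 0.001, -1.0]]
force: [-1.9, -0.2, 6.0]
finger_gap: 0.252
finger_force: 38.9
```

apply_moves(commands=[0,0,-5,0,0,0,255,0,0,-15,0,0,0,255,0,0,-15,0,0,0,255], newtons=60)

```text
t: 7.25
tool_pos: [535.7, 87.0, 141.2]
orientation: [[-0.161, 0.987, 0.002], [0.987, 0.161, 0.0], [0.0, 0.002, -1.0]]
force: [-0.7, 0.2, -2.2]
finger_gap: 0.237
finger_force: 58.8
```

```bash
python3 - <<'E'
from h import *
s=observe(); a=imaging.capture("scene"); m,st,c=big(yellow(a)); print(st,c,s["tool_pos"],s["force"],s["finger_gap"],s["finger_force"])
print(rel([480,250,200],1.73)); print(onplane(imaging.camera_model("top"),(147,198),0))
E
```

```text
[180 147  41  32 714] [199.76470588 162.60644258] [535.70788934  86.96484374 141.15143624] [-0.74182862  0.15166065 -2.17312756] 0.23682580878341766 58.7833571434021
[ 1.70003e+02 -2.82890e+01 -5.93920e+01  1.00000e-03  0.00000e+00
  3.00000e-03]
[602.81455104 273.45234306   0.        ]
```

apply_moves(commands=[0,0,-20,0,0,0,255,0,0,-40,0,0,0,255,0,0,-40,0,0,0,255,40,-6,-40,0,0,0,255,85,-14,-40,0,0,0,255,130,-21,-40,0,0,0,255,170,-28,-40,0,0,0,255,170,-28,-20,0,0,0,255,170,-28,20,0,0,0,255,170,-28,55,0,0,0,255,170,-28,80,0,0,0,255,170,-28,90,0,0,0,255,170,-28,94,0,0,0,255,170,-28,94,0,0,0,255,170,-28,94,0,0,0,255])

```text
t: 9.18
tool_pos: [480.6, 250.4, 47.1]
orientation: [[-0.161, 0.987, 0.001], [0.987, 0.161, 0.001], [0.0, 0.002, -1.0]]
force: [-0.1, -0.6, -1.4]
finger_gap: 0.234
finger_force: 59.0
```

apply_moves(commands=[0,0,2,0,0,0,255,0,0,4,0,0,0,255,0,0,5.5,0,0,0,255,0,0,5.5,0,0,0,255])

```text
t: 9.68
tool_pos: [480.3, 250.1, 42.2]
orientation: [[-0.161, 0.987, 0.001], [0.987, 0.161, -0.001], [-0.001, 0.001, -1.0]]
force: [-4.5, -3.2, 15.2]
finger_gap: 0.238
finger_force: 61.0
```

apply_moves(commands=[0,0,-0.8,0,0,0,255,0,0,-0.8,0,0,0,180,0,0,-0.8,0,0,0,100,0,0,-0.8,0,0,0,60,0,0,-0.8,0,0,0,60,0,0,-10,0,0,0,60,0,0,-40,0,0,0,60,0,0,-90,0,0,0,0,0,0,-150,0,0,0,0,0,0,-210,0,0,0,0,0,0,-210,0,0,0,0,0,0,-210,0,0,0,0], newtons=20)

```text
t: 11.18
tool_pos: [479.8, 249.7, 250.8]
orientation: [[-0.161, 0.987, 0.0], [0.987, 0.161, -0.0], [-0.0, 0.0, -1.0]]
force: [-0.1, 0.4, -0.6]
finger_gap: 1.001
finger_force: 0.0
```

```bash
python3 - <<'E'
from h import *
s=observe(); cm=imaging.camera_model("wrist"); im=imaging.capture("wrist"); print(s["t"],s["tool_pos"])
m,st,c=big(yellow(im)); print(st,c,onplane(cm,c,15))
cv2.imwrite("pics/cov.png",im[:,:,::-1])
print(rel([535,76,270],1.73))
E
```

```text
11.175 [479.79286143 249.71779141 250.7665188 ]
[ 213  105   97   97 7021] [260.68409059 153.24227318] [480.50379787 251.18634458  15.        ]
[-1.80113e+02  2.68840e+01 -2.00530e+01 -2.00000e-03  1.00000e-03
  3.00000e-03]
```

apply_moves(commands=[-50,6,0,0,0,0,0,-100,12,0,0,0,0,0,-150,18,0,0,0,0,0,-195,24.5,30,0,0,0,0,-195,24.5,80,0,0,0,0,-195,24.5,80,0,0,0,0,-195,24.5,80,0,0,0,0,-195,24.5,80,0,0,0,0])

```text
t: 12.22
tool_pos: [536.7, 62.7, 172.5]
orientation: [[-0.163, 0.987, 0.003], [0.987, 0.163, 0.001], [0.0, 0.003, -1.0]]
force: [0.3, 1.1, 0.2]
finger_gap: 1.003
finger_force: 0.0
```

```bash
python3 - <<'E'
from h import *
s=observe(); cm=imaging.camera_model("wrist"); im=imaging.capture("wrist"); print(s["t"],s["tool_pos"])
np.savez("shaft.npz",im=im,**cm)
p=proj(cm,[535,86.5,98]); print(p)
x,y=int(p[0]),int(p[1]); cv2.imwrite("pics/shaft.png",cv2.resize(im[y-60:y+60,x-75:x+75,::-1],(750,600),interpolation=2)); print(x,y)
E
```

```text
12.225 [536.67752246  62.72594947 172.50277418]
[262.86026647 159.27157546]
262 159
```

View pics/shaft.png

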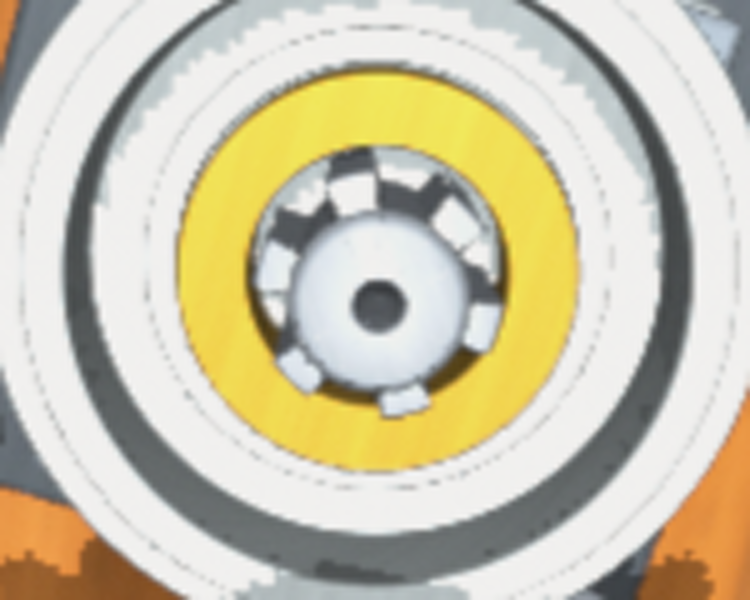

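The crop shows the open housing, the brass collar ring and the shaft nose at (378,305). The six white key tops are at about (353,190), (462,225), (483,327), (405,403), (300,370) and (276,268).

```bash
python3 - <<'E'
from h import *
d=np.load("shaft.npz"); cm={k:d[k] for k in d.files if k!="im"}; im=d["im"]
w=lambda u,v,z: onplane(cm,((u+.5)/5+187-.5,(v+.5)/5+99-.5),z)
pts=np.array([w(u,v,98) for u,v in[(353,190),(462,225),(483,327),(405,403),(300,370),(276,268)]])
c=pts.mean(0); a=np.degrees(np.arctan2(*(pts-c)[:,[1,0]].T)); print(c,np.linalg.norm(pts-c,axis=1),a,a%60)
r=np.angle(np.mean(np.exp(6j*np.radians(a))))/6; print("key yaw mod60",np.degrees(r)%60)
hsv=cv2.cvtColor(im,cv2.COLOR_RGB2HSV); m=cv2.inRange(hsv,(20,110,80),(36,255,255)); b,st,_=big(m)
o=max(cv2.findContours(b.astype(np.uint8),0,2)[0],key=cv2.contourArea); e=cv2.fitEllipse(cv2.convexHull(o)); print(e,onplane(cm,e[0],82)); print("nose hole",w(378,305,105))
g=np.load("gear.npz"); gm={k:g[k] for k in g.files if k!="im"}
hsv=cv2.cvtColor(g["im"],cv2.COLOR_RGB2HSV); q=cv2.inRange(hsv,(0,0,110),(180,60,255)); q[:,:200]=0;q[:,320:]=0;q[:100]=0;q[215:]=0
b,st,_=big(q); o=max(cv2.findContours(b.astype(np.uint8),0,2)[0],key=cv2.contourArea); e=cv2.fitEllipse(cv2.convexHull(o)); print("gear",st,e,onplane(gm,e[0],18),onplane(gm,e[0],12))
print(rel([532,-315,260],1.04))
E
```

```text
[534.68026363  87.19500853  98.        ] [15.30716926 15.07858258 14.88862835 15.33839969 15.07212591 14.87982215] [ 113.22532273   51.38449336   -6.52411635  -67.23379868 -128.26331212
  172.97074343] [53.22532273 51.38449336 53.47588365 52.76620132 51.73668788 52.97074343]
key yaw mod60 52.59364803255552
((262.01611328125, 152.51597595214844), (79.89557647705078, 79.98005676269531), 44.13011169433594) [534.21998115  88.51394426  82.        ]
nose hole [534.31059174  87.45883618 105.        ]
gear [ 222  120   77   77 3169] ((260.323486328125, 158.3128662109375), (76.2940673828125, 76.53104400634766), 95.28673553466797) [ 533.92148297 -313.54965343   18.        ] [ 533.37185891 -314.48245019   12.        ]
[-3.7174e+02 -6.5614e+01 -8.7760e+01  3.0000e-03 -1.0000e-03  6.9400e-01]
```

apply_moves(commands=[0,0,-40,0,0,0,0,-50,-10,-60,0,0,0.1,0,-105,-20,-60,0,0,0.2,0,-160,-31,-60,0,0,0.3,0,-215,-42,-60,0,0,0.4,0,-270,-53,-60,0,0,0.5,0,-325,-66,-60,0,0,0.6,0,-370,-76,-40,0,0,0.694,0,-390,-80,0,0,0,0.694,0,-390,-80,52,0,0,0.694,0,-390,-80,52,0,0,0.694,0,-390,-80,52,0,0,0.694,0,-390,-80,52,0,0,0.694,0])

```text
t: 13.9
tool_pos: [521.5, -336.6, 121.6]
orientation: [[0.507, 0.862, 0.004], [0.862, -0.507, -0.002], [0.0, 0.005, -1.0]]
force: [0.3, -0.5, 0.7]
finger_gap: 1.002
finger_force: 0.0
```

```bash
python3 - <<'E'
from h import *
s=observe(); cm=imaging.camera_model("wrist"); im=imaging.capture("wrist"); print(s["t"],s["tool_pos"],s["qpos"])
np.savez("gear2.npz",im=im,**cm)
p=proj(cm,[533.7,-314,30]); print(p)
x,y=int(p[0]),int(p[1]); cv2.imwrite("pics/gear2.png",cv2.resize(im[y-60:y+60,x-75:x+75,::-1],(750,600),interpolation=2)); print(x,y)
E
```

```text
13.9 [ 521.50979185 -336.62591752  121.64780279] [ 0.63212053  0.50422218 -0.21299145  1.77248167  0.1338099   0.8742395
 -0.17195791]
[258.08851317 152.77059423]
258 152
```

View pics/gear2.png

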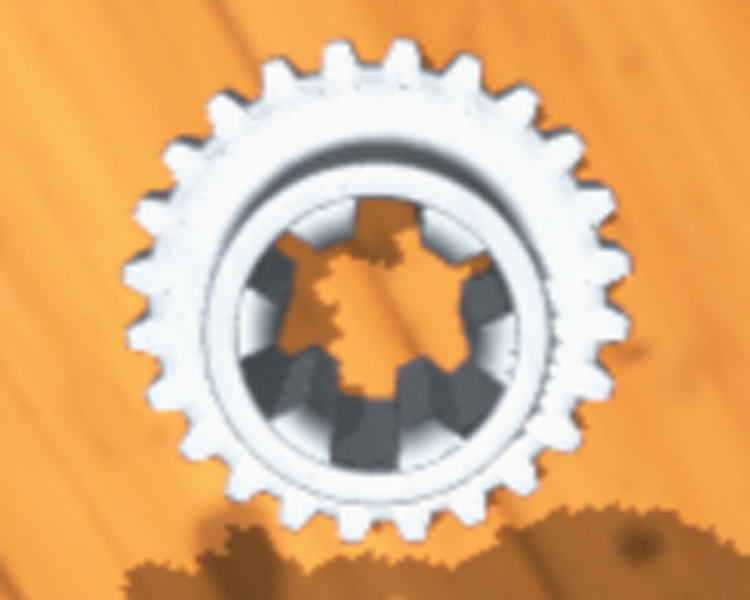

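The crop shows the gear boss up. At the boss top the slot mouths are at about (388,203), (501,282), (487,407), (365,470), (257,383) and (262,264).

```bash
python3 - <<'E'
from h import *
d=np.load("gear2.npz"); cm={k:d[k] for k in d.files if k!="im"}; im=d["im"]
w=lambda u,v,z: onplane(cm,((u+.5)/5+183-.5,(v+.5)/5+92-.5),z)
pts=np.array([w(u,v,49) for u,v in[(388,203),(501,282),(487,407),(365,470),(257,383),(262,264)]])
c=pts.mean(0); a=np.degrees(np.arctan2(*(pts-c)[:,[1,0]].T)); print(c,np.linalg.norm(pts-c,axis=1),a%60)
r=np.angle(np.mean(np.exp(6j*np.radians(a))))/6; print("slot yaw mod60",np.degrees(r)%60)
print("boss ring",w(377.5,333,50))
hsv=cv2.cvtColor(im,cv2.COLOR_RGB2HSV); q=cv2.inRange(hsv,(0,0,110),(180,60,255)); q[:,:195]=0;q[:,325:]=0;q[:90]=0;q[215:]=0
b,st,_=big(q); o=max(cv2.findContours(b.astype(np.uint8),0,2)[0],key=cv2.contourArea); e=cv2.fitEllipse(cv2.convexHull(o)); print("gear",st,e,onplane(cm,e[0],18),onplane(cm,e[0],14))
print(rel([c[0],c[1],38],1.04))
E
```

```text
[ 533.0726079  -314.91600623   49.        ] [18.16525197 18.46757432 18.22628819 19.04251284 17.77014521 18.41120526] [54.65804954 53.30644839 56.43159119 54.50175582 51.09862475 56.96619775]
slot yaw mod60 54.499449424765245
boss ring [ 533.48131157 -314.4380429    50.        ]
gear [ 208  100  101  100 5373] ((257.9172668457031, 149.58346557617188), (100.65778350830078, 101.42987060546875), 92.50970458984375) [ 533.8483364  -313.45646377   18.        ] [ 533.53228752 -313.9773192    14.        ]
[ 2.4716e+01 -1.0970e+00  8.3285e+01  4.0000e-03 -0.0000e+00 -1.0000e-03]
```

apply_moves(commands=[25,-1,20,0,0,0,40,25,-1,50,0,0,0,40,25,-1,75,0,0,0,40,25,-1,84,0,0,0,40,25,-1,84,0,0,0,40,25,-1,84,0,0,0,255,25,-1,84,0,0,0,255,25,-1,84,0,0,0,255,25,-1,84,0,0,0,255,25,-1,84,0,0,0,255], newtons=20)

```text
t: 15.2
tool_pos: [532.6, -314.9, 36.3]
orientation: [[0.507, 0.862, 0.003], [0.862, -0.507, -0.001], [0.0, 0.003, -1.0]]
force: [-0.7, 0.7, 6.6]
finger_gap: 0.546
finger_force: 20.0
```

```bash
python3 - <<'E'
from h import *
s=observe(); w=imaging.capture("wrist"); print(s["tool_pos"],s["force"],s["finger_gap"],s["finger_force"])
cv2.imwrite("pics/grip.png",cv2.resize(w[100:384,60:460,::-1],(800,568),interpolation=2))
E
```

```text
[ 532.63756556 -314.87308439   36.34873721] [-0.65698186  0.65138635  6.62317877] 0.5457478210098822 20.027709854766726
```

View pics/grip.png

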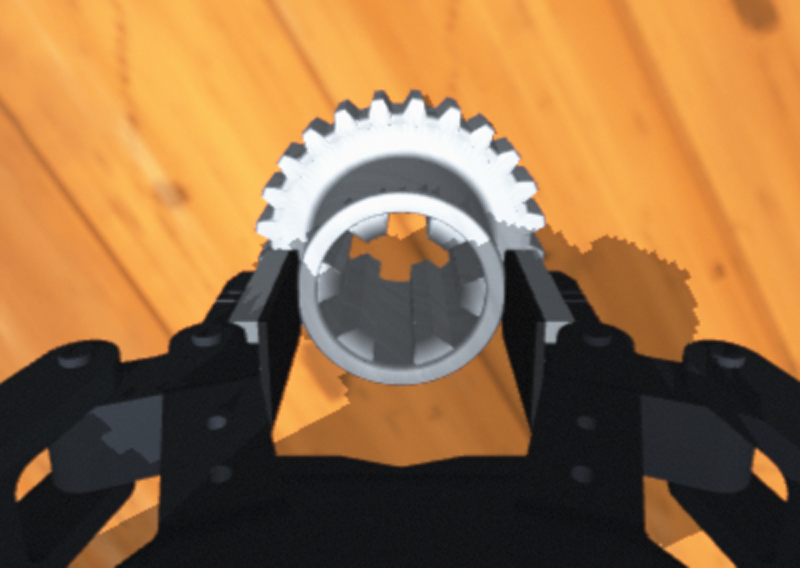

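The view shows the pads gripping only the top 5–10 mm of the boss, with the pad ends at about (295,250) and (510,250). The gear is centred. Open, go deeper in guarded steps, and grip again.

apply_moves(commands=[0,0,0,0,0,0,60,0,0,0,0,0,0,60,0,0,0,0,0,0,60,0,0,4,0,0,0,60,0,0,8,0,0,0,60,0,0,12,0,0,0,60,0,0,12,0,0,0,60], newtons=20)

```text
t: 16.12
tool_pos: [531.1, -314.0, 22.2]
orientation: [[0.507, 0.862, -0.001], [0.862, -0.507, 0.0], [-0.0, -0.001, -1.0]]
force: [0.8, 0.5, -0.3]
finger_gap: 0.765
finger_force: 0.0
```

apply_moves(commands=[0.5,1.5,0,0,0,0,60,0.5,1.5,0,0,0,0,60,0.5,1.5,0,0,0,0,255,0.5,1.5,0,0,0,0,255,0.5,1.5,0,0,0,0,255,0.5,1.5,0,0,0,0,255,0.5,1.5,0,0,0,0,255], newtons=40)

```text
t: 17.0
tool_pos: [532.9, -314.5, 23.1]
orientation: [[0.507, 0.862, -0.0], [0.862, -0.507, -0.0], [-0.0, -0.0, -1.0]]
force: [-0.6, 1.6, 6.2]
finger_gap: 0.544
finger_force: 41.7
```

apply_moves(commands=[0,0,-5,0,0,0,255,0,0,-20,0,0,0,255,0,0,-60,0,0,0,255,0,0,-110,0,0,0,255,0,0,-160,0,0,0,255,0,0,-160,0,0,0,255,0,0,-160,0,0,0,255], newtons=80)

```text
t: 17.88
tool_pos: [532.0, -314.2, 182.0]
orientation: [[0.507, 0.862, -0.001], [0.862, -0.507, 0.001], [-0.0, -0.001, -1.0]]
force: [0.1, -0.2, -5.7]
finger_gap: 0.533
finger_force: 83.4
```

```bash
python3 - <<'E'
from h import *
s=observe(); print(s["t"],s["tool_pos"],s["force"],s["finger_gap"],s["finger_force"],s["qpos"])
print(rel([534.5,87.5,180],1.039-.033))
E
```

```text
17.875 [ 532.01558248 -314.22767981  182.01627645] [ 0.14024832 -0.20894734 -5.66653922] 0.53286891202558 83.44474710524082 [ 0.60400856  0.43587708 -0.22701683  1.72559878  0.11365084  0.99447166
 -0.19682304]
[ 3.47438e+02 -2.01686e+02  2.22700e+00 -1.00000e-03  0.00000e+00
  3.30000e-02]
```

apply_moves(commands=[20,-12,0,0,0,0,255,62,-36,0,0,0,0,255,104,-60,0,0,0,0,255,146,-85,0,0,0,0.01,255,188,-109,0,0,0,0.02,255,230,-133,0,0,0,0.033,255,272,-158,0,0,0,0.033,255,314,-182,0,0,0,0.033,255,340,-198,0,0,0,0.033,255,347.4,-201.7,0,0,0,0.033,255,347.4,-201.7,0,0,0,0.033,255,347.4,-201.7,0,0,0,0.033,255,347.4,-201.7,0,0,0,0.033,255])

```text
t: 19.5
tool_pos: [535.4, 85.7, 182.5]
orientation: [[0.537, 0.843, -0.0], [0.843, -0.537, -0.001], [-0.001, 0.0, -1.0]]
force: [-0.1, 0.6, -5.0]
finger_gap: 0.528
finger_force: 83.3
```

```bash
python3 - <<'E'
from h import *
s=observe(); print(s["t"],s["tool_pos"],s["force"],s["finger_gap"],s["finger_force"],s["qpos"][6])
cm=imaging.camera_model("wrist"); im=imaging.capture("wrist"); np.savez("g3.npz",im=im,**cm)
print(rel([534.5,87.5,130],1.006))
# measure slots of the held gear: brass/dark through bore? measure boss ring centre
z=s["tool_pos"][2]-23.1
hsv=cv2.cvtColor(im,cv2.COLOR_RGB2HSV); q=cv2.inRange(hsv,(0,0,110),(180,60,255)); p=proj(cm,[534.5,87.5,z+50]); print("boss px",p)
q[:,:int(p[0])-70]=0;q[:,int(p[0])+70:]=0;b,st,_=big(q);print(st)
E
```

```text
19.5 [535.36163074  85.72952707 182.50477013] [-0.12927388  0.63765717 -5.03909828] 0.5282486505288845 83.32626348361373 -0.9804974984102459
[ 8.0700e-01 -1.5770e+00  5.2588e+01  0.0000e+00  0.0000e+00 -2.0000e-03]
boss px [255.75287153 258.63772341]
[  185    62   140   168 14382]
```

apply_moves(commands=[0.8,-1.6,20,0,0,0,255,0.8,-1.6,40,0,0,0,255,0.8,-1.6,50,0,0,0,255,0.8,-1.6,50,0,0,0,255,0.8,-1.6,50,0,0,0,255,0.8,-1.6,50,0,0,0,255])

```text
t: 20.3
tool_pos: [535.0, 88.8, 133.5]
orientation: [[0.535, 0.845, 0.001], [0.845, -0.535, 0.0], [0.001, 0.001, -1.0]]
force: [0.0, 0.4, -4.1]
finger_gap: 0.534
finger_force: 83.3
```

```bash
python3 - <<'E'
from h import *
s=observe(); print(s["t"],s["tool_pos"],s["force"],s["wrist_torque"])
print(rel([534.5,87.5,124],1.006))
E
```

```text
20.3 [535.02204026  88.84048897 133.47580525] [ 0.01080609  0.4208656  -4.0718978 ] [-0.02696383 -0.00670152  0.02800595]
[-1.421e+00  2.670e-01  9.475e+00  1.000e-03 -1.000e-03 -0.000e+00]
```

apply_moves(commands=[-1,0,3,0,0,0,255,-1,0,6,0,0,0,255,-1,0,8,0,0,0,255,-1,0,8,0,0,0,255,-1,0,8,0,0,0,255])

```text
t: 20.92
tool_pos: [534.0, 87.9, 124.7]
orientation: [[0.535, 0.845, 0.0], [0.845, -0.535, -0.0], [0.0, 0.0, -1.0]]
force: [0.1, -0.3, -4.8]
finger_gap: 0.531
finger_force: 83.3
```

```bash
python3 - <<'E'
from h import *
for i in range(2):
  s=observe(); print(s["t"],s["tool_pos"],s["force"],s["wrist_torque"]); imaging.capture("scene")
print(rel([534.5,87.5,120],1.006))
E
```

```text
20.925 [533.97935758  87.86059574 124.72038025] [ 0.11242528 -0.3361178  -4.80740619] [ 0.04215023  0.00747113 -0.03898661]
20.975 [533.99276277  87.92348769 124.76589763] [ 0.09124938 -0.06783234 -3.88236058] [0.01138854 0.00756759 0.05474182]
[-0.064  0.636  4.786  0.    -0.    -0.   ]
```

apply_moves(commands=[0,0.4,2,0,0,0,255,0,0.4,4,0,0,0,255,0,0.4,6,0,0,0,255,0,0.4,7,0,0,0,255,0,0.4,7,0,0,0,255])

```text
t: 21.65
tool_pos: [534.2, 87.6, 117.6]
orientation: [[0.535, 0.845, -0.0], [0.845, -0.535, -0.0], [-0.0, -0.0, -1.0]]
force: [-0.7, 0.5, -4.6]
finger_gap: 0.533
finger_force: 83.3
```

The gear has gone past the key tops (underside about 94.5 mm) with no contact force, so the splines mesh. Continue down to the collar.

apply_moves(commands=[0,0,3,0,0,0,255,0,0,6,0,0,0,255,0,0,9,0,0,0,255,0,0,12,0,0,0,255,0,0,12,0,0,0,255])

```text
t: 22.28
tool_pos: [534.3, 87.7, 105.6]
orientation: [[0.535, 0.845, -0.0], [0.845, -0.535, 0.0], [0.0, -0.0, -1.0]]
force: [0.3, -0.1, -4.0]
finger_gap: 0.534
finger_force: 83.3
```

apply_moves(commands=[0,0,2,0,0,0,255,0,0,4,0,0,0,255,0,0,6,0,0,0,255,0,0,8,0,0,0,255,0,0,10,0,0,0,255,0,0,10,0,0,0,255,0,0,10,0,0,0,255])

```text
t: 23.15
tool_pos: [534.6, 87.8, 97.3]
orientation: [[0.536, 0.844, 0.001], [0.844, -0.536, -0.0], [0.0, 0.001, -1.0]]
force: [-6.5, -2.3, 16.5]
finger_gap: 0.534
finger_force: 85.6
```

apply_moves(commands=[-0.4,-0.5,0.8,0,0,0,255,-0.4,-0.5,0.8,0,0,0,255,-0.4,-0.5,0.8,0,0,0,255,-0.4,-0.5,0.8,0,0,0,255])

```text
t: 23.65
tool_pos: [534.6, 87.8, 97.3]
orientation: [[0.536, 0.844, 0.002], [0.844, -0.536, -0.0], [0.001, 0.002, -1.0]]
force: [-7.4, -2.7, 21.5]
finger_gap: 0.532
finger_force: 86.2
```

```bash
python3 - <<'E'
from h import *
for i in range(3):
  s=observe(); print(s["t"],s["tool_pos"],s["force"],s["wrist_torque"],s["finger_force"]); a=imaging.capture("wrist" if i else "top")
  if i==0:
    m,st,c=big(yellow(a)); print(st,c,onplane(imaging.camera_model("top"),c,25))
E
```

```text
23.65 [534.59945286  87.81923715  97.28584968] [-7.3922927  -2.74518477 21.54396666] [-0.27185927  1.85214566  0.0160217 ] 86.17428738623857
[133 224  21  35 366] [141.57103825 243.3442623 ] [470.34955131 279.41083987  25.        ]
23.7 [534.59114836  87.8181682   97.28834625] [-6.29952873 -2.3281352  21.36664601] [-0.27169997  1.90098367  0.00197262] 86.1738396808505
23.75 [534.58813276  87.80037084  97.2802716 ] [-6.29738238 -1.25759176 21.51082922] [-0.26658226  1.84797666 -0.04889848] 86.17372082546353
```

```bash
python3 - <<'E'
from h import *
ct=imaging.camera_model("top"); cs=imaging.camera_model("scene")
print("expect top left edge",proj(ct,[480,251+57.5,25]),"rows",proj(ct,[480+57.5,251,25]),proj(ct,[480-57.5,251,25]))
m,st,c=big(yellow(imaging.capture("scene"))); print(st,c,proj(cs,[480,251,25]))
from rig import finish_job
s=observe(); print(s["tool_pos"],s["force"]); print(finish_job())
E
```

```text
expect top left edge [131.60620382 239.99859327] rows [151.73234689 219.98542364] [151.11701968 260.0773325 ]
[136 150  38  28 756] [154.10978836 163.96296296] [153.78318154 162.74069903]
[534.58896672  87.83322715  97.30263509] [-6.99778126 -2.66919513 21.45836685]
the job is handed in; nothing more can be done
None
```

I handed the job in at about 24 s of the 64 s allowed. By my readings, the cover stands knob up on the bench about 170 mm from the shaft. The gear is meshed and home against the collar stop, with the gripper still holding it and pressing down with about 21 N. The judge's verdict was not shown.

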